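# Tip the mill balls out past a hand-held card

### The arm

A 6-joint arm with a two-finger parallel gripper is mounted at the origin on a cart in front of the work surface, level with it; the furniture and walls round the work are solid. World frame = base frame: x ahead of the robot, y to its left, z up, the work surface at z = 0. Lengths are in mm, angles in rad, forces in N, time in s.
With the tool pointing down it reaches from about 275 to 1000 mm from the base axis. Payload 8.4 kg.
Tool frame: the origin (TCP) lies on the centre line of the jaws, within the pads' length; the fingertips stand 25 mm ahead of it and the grasp point (between the pads) lies 6 mm ahead of it; z points along the fingers, y is the line along which they close (so a half turn about z gives the same grasp; the last joint's range is limited). The gripper opens to 85 mm and grips with 20 to 120 N. Pads are 22 mm wide; open, the fingers measure 114 mm over their backs; the gripper's body (76 mm by 85 mm) begins 54 mm behind the grasp point. The pads swing forward as they close: fully open they stand 13 mm farther back than shut.
Start: joints at [1.174, 0.353, 1.633, -0, 1.155, -0.002], TCP at [240.389, 576.924, 256.281] pointing down, gripper open.
Joint ranges: [-2.63, 2.63], [-0.92, 2.1], [0.06, 2.66], [-1.3, 4.44], [0, 2.69], [-3.02, 3.02]. Speed limits (rad/s): [2.22, 2.22, 2.79, 3.14, 3.14, 3.14].

### API

Orientations are given as [roll, pitch, yaw] about the fixed x, y, z axes, in that order (R = Rz(yaw) Ry(pitch) Rx(roll)).
In Python, from workcell import status, optics, arm gives the robot as it stands. The module is installed in compiled form; this text tells all that it offers.
- The arm moves only by the tool jog_arm, never from a script. Its argument "targets" is one flat list of numbers, 4 for each row, row after row: the shift along the tool's x, y, z in mm, then the turn about the tool's z in rad. A call has 1 to 12 rows; each row shifts and turns the commanded pose from where the row before left it, along the tool's axes as they then stand; what a row does not reach is not made up. A row lasts 1/12 s, in which the tool goes at most 41.7 mm and 7.16 degrees, less where a joint would pass 70% of its speed; a pose out of reach is approached as far as the arm can. A call with a gripper value outside its range is refused whole. "fingers" is the finger opening in mm, from 0 to 85.4, set as the call begins (left out, the last holds). The fingers move at their own pace and stop on an object; the grip force is fixed at half the most. Time passes only in rows, so rows that do not move let the fingers close. It gives the time, the measured TCP pose, the force, the opening and the grip force at its end, in the units of the state.
- status.state(): the state, without advancing time (a new reading comes with each control period).
- optics.camera(name): name is "side" or "top" or "wrist"; returns a dict with "pixels" (400x640x3 uint8, red, green, blue), "fx", "fy", "cx", "cy" (pixels), "k1" (the pictures are not rectified: a ray, as slopes to the right and down, at radius r is drawn at 1 + k1 r^2 times it, then the intrinsics apply), "world_from_camera" (4x4, takes a point from camera to world coordinates); the wrist camera has in their place "tool_from_camera" (4x4, takes a point from camera to tool coordinates, whose origin is the TCP and whose axes are the flange's). Camera axes: x right, y up, looking along -z (the intrinsics and any distortion apply to the point x, -y, -z); pixel columns grow to the right and rows downward; lengths in mm; the calibration is good to about 2 mm. A picture is of the moment at which its call begins: read the wrist's pose just before it. There is no depth.
- arm.close_job(): hands the job in; it is judged then, once.
The state is a dict: "time_s": time; "joint_pos": joint angles; "joint_velocities": joint speeds; "joint_efforts": joint torques, N m; "tcp_pos": TCP position; "eef_rot": TCP orientation; "ft_force": force on the tool from outside, world axes, zero at the start; "torque": the same for the moment, N m; "width": opening from 0.0 (shut) to 1.0 (fully open); "gripper_force": force on a finger pad.
Only numpy, scipy, OpenCV 4.12 (cv2) and the standard library are available. Lean on these libraries where they do the work, as an engineer would, in place of code of your own. Each camera call takes 0.05 s, during which the arm holds its last target. There are 200 camera calls.

### The job

Three white mill balls lie in the steel tipping pan and have to go into the small grey catch box, which stands under one corner of the pan's wide open mouth. Take the card by its grip from its rest, hold it in the mouth to block all but a narrow gap on the box's side, slanted so that the balls run along it to the gap, and press the pan down with the card's lower edge until all three balls have run out into the box, without touching the balls and with none going astray. Only then let the pan swing back up, and hang the card on its rest again; leave the timer, the beaker and the tape roll where they are.

Things in the scene. Friction and masses are not known exactly. Their poses are not given: they have to be found in the camera images.
- stand: Grey sheet-metal frame fixed to the bench (226 mm wide, 166 mm high, side plates 10 mm thick) that carries the tipping pan. Origin on the bench straight below the middle of the pan's hinge axis; z up; the pan's mouth looks along the frame's -x, its width runs along y. The hinge axis is parallel to y, 160 mm above the origin.
- pan (a joint): Tilt of the pan in rad. 0: at rest, leaning back by 0.14 rad so that the balls lie at its back wall; 0.14: floor level; 0.52: end stop, mouth 0.38 rad below level. Grows as the mouth goes down. A spring brings it back to 0 when let go: pressing the floor about 110 mm from the hinge axis takes about 3 to 5 N. With the pan tipped to its stop, a card slanted by 0.25 to 0.5 rad to the mouth edge, its gap end foremost, lets the balls run along it.
- pan_lip (a point): Middle of the mouth edge of the steel pan's floor (upper face); turns with the pan. x along the floor to the back wall, y along the mouth, z up. Open at the mouth, 180 mm wide between the side walls (4 mm thick, bead on top, 50 mm high), 240 mm deep, flat floor 4 mm thick. The hinge axis lies in the floor's upper face, 150 mm from here along x.
- card_grip (a point): Middle of the grip of the card, a 140 g hand gate: flat metal blade 116 mm wide (y), 4 mm thick (x), under a black grip 60 mm long (y), 16 mm thick (x), 42 mm high (z, +-21 mm from here). A round bar, 10 mm diameter, 190 mm long, runs along y 20 mm below this point; the blade's lower edge is 125 mm below it. z up as it hangs; symmetric by a half turn about z.
- card_edge (a point): Middle of the card's lower edge, 125 mm below card_grip; same axes.
- rest_seat (a point): Where the middle of the card's bar lies when the card hangs in its rest, 125 mm above the bench; y along the bar. A plastic base (80 x 186 mm, fixed) with two posts 10 mm thick, 80 mm either side of here along y, each with a V notch on top, about 50 mm wide and 18 mm deep; the bar lies in both notches, the blade hangs between the posts, 20 mm above the bench.
- catch_box_in (a point): Middle of the inner floor (4 mm above the bench) of the grey open catch box, 150 mm (x) by 95 mm (y), 70 mm high, walls 4 mm, fixed; its x is parallel to the frame's x. It stands before the mouth, about 170 mm from the hinge axis along -x and 60 mm to one side of the frame's middle (either side); the timer stands on the other.
- ball_1_center (a point): Centre of a loose white ball, smooth slippery plastic, 40 mm diameter, 45 g; it starts at the back wall in the pan.
- ball_2_center (a point): Centre of a loose white ball, smooth slippery plastic, 40 mm diameter, 45 g; it starts at the back wall in the pan.
- ball_3_center (a point): Centre of a loose white ball, smooth slippery plastic, 40 mm diameter, 45 g; it starts at the back wall in the pan.
- lab_timer: White bench timer, 69 x 70 x 34 mm, loose, beside the catch box; origin at the centre of its underside. Not to be moved.
- beaker: The clear lab beaker, 70 x 73 x 95 mm, loose, that stands just behind the card's rest; origin at the centre of its underside. Not to be moved.
- tape_roll: Roll of white tape lying flat, 66 x 66 x 18 mm, loose, between the catch box and the vials (not the roll at the back wall); origin at the centre of its underside. Not to be moved.
Things that resemble listed ones, but are neither listed nor needed, are in the scene too. What is shaped like the part that bears ball_2_center but blue or green is not meant.

How it is judged:
By the outcome, as a careful person would: the job done as asked, in the order asked, and still so for the second after the job is handed in, with the robot touching nothing.
It also fails if it takes over 61 s, if anything falls off the work surface, if the arm or the gripper's body presses on something with over 40 N, if the wrist force passes 120 N, or if a joint passes its speed limit or range.

## Working session

There is one attempt and no reset: what is moved stays moved. The work goes in short steps, Python scripts to look and compute and a tool call to move; the robot and the scene stay as the last step left them, time stands still between calls to the robot, and variables do not carry over. Pictures are saved under pics/ and viewed, at most 10 in all, crops included, and the job is handed in when it is done.

Besides the shell and the picture viewer there is one more tool, called after "Call:" as name(argument=value, ...), one argument or row to a line, values as JSON. jog_arm: Moves the arm, as the interface text tells. Its arguments: {"type":"object","properties":{"targets":{"type":"array","items":{"type":"number"}},"fingers":{"type":"number"}},"required":["targets"]}

```bash
mkdir -p pics; cat > h.py <<'E'
import numpy as np, cv2
from workcell import status, optics, arm
def snap(n,f=None):
    d=optics.camera(n); np.savez('pics/'+(f or n)+'.npz',**{k:v for k,v in d.items()})
    cv2.imwrite('pics/'+(f or n)+'.png',d['pixels'][:,:,::-1]); return d
def ld(f): return dict(np.load('pics/'+f+'.npz'))
def ray(d,u,v,T=None):
    K=np.array([[d['fx'],0,d['cx']],[0,d['fy'],d['cy']],[0,0,1]],float)
    p=cv2.undistortPoints(np.array([[[u,v]]],float),K,np.array([float(d['k1']),0,0,0]))[0,0]
    # cv2 model matches: distorted = p*(1+k1 r^2)
    T=d['world_from_camera'] if T is None else T
    r=T[:3,:3]@np.array([p[0],-p[1],-1]); return T[:3,3],r/np.linalg.norm(r)
def onz(d,u,v,z,T=None):
    o,r=ray(d,u,v,T); return o+r*(z-o[2])/r[2]
def proj(d,P,T=None):
    T=d['world_from_camera'] if T is None else T
    q=np.linalg.inv(T)@np.append(P,1); x,y=q[0]/-q[2],-q[1]/-q[2]; s=1+d['k1']*(x*x+y*y)
    return np.array([d['fx']*x*s+d['cx'],d['fy']*y*s+d['cy']])
def tri(d1,p1,d2,p2):
    o1,r1=ray(d1,*p1);o2,r2=ray(d2,*p2)
    A=np.stack([r1,-r2],1);s=np.linalg.lstsq(A,o2-o1,rcond=None)[0]
    a,b=o1+s[0]*r1,o2+s[1]*r2; return (a+b)/2,np.linalg.norm(a-b)
E
python3 - <<'E'
from h import *
np.set_printoptions(suppress=True,precision=3)
for n in('side','top'):
    d=snap(n); print(n,d['world_from_camera'],d['fx'],d['k1'])
print(status.state())
E
```

```text
side [[  -0.971    0.192   -0.14   499.146]
 [  -0.237   -0.769    0.593  860.663]
 [   0.006    0.609    0.793 1111.922]
 [   0.       0.       0.       1.   ]] 481.12833608543394 -0.04589084062714358
top [[  -0.016    0.99    -0.138  498.402]
 [  -1.      -0.015    0.006  137.112]
 [   0.004    0.138    0.99  1139.595]
 [   0.       0.       0.       1.   ]] 412.09627505867155 -0.010693545027924125
{'time_s': 0.1, 'joint_pos': array([ 1.174,  0.354,  1.634, -0.   ,  1.155, -0.002]), 'joint_velocities': array([ 0.001, -0.002, -0.001, -0.001,  0.002, -0.001]), 'joint_efforts': array([  0.001, -60.635, -34.282,   0.   ,   0.004,   0.   ]), 'tcp_pos': array([240.209, 576.552, 255.638]), 'eef_rot': array([-3.14 ,  0.   ,  2.747]), 'ft_force': array([-0.158, -0.174, -1.289]), 'torque': array([ 0.019, -0.031, -0.002]), 'gripper_force': 0.0, 'width': 1.0014493096255812}
```

View pics/top.png

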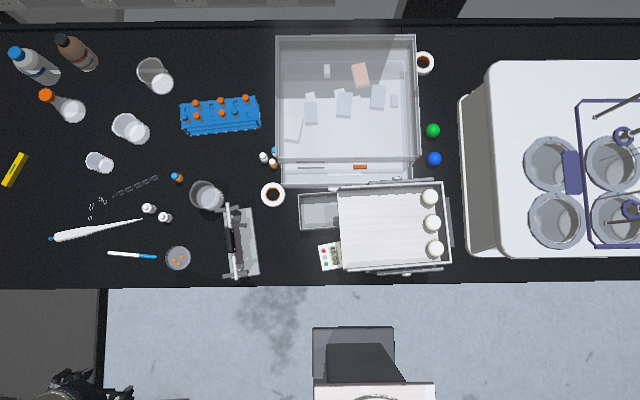

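View pics/side.png

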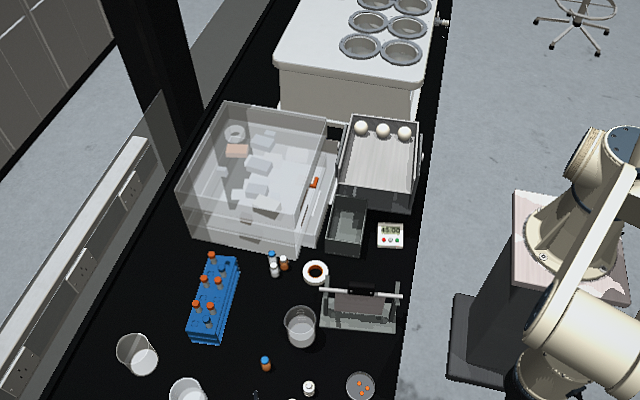

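The top view shows the pan with three balls at its back wall (428,197), (431,223) and (434,248), and its mouth at column 340, facing left. The catch box is at (320,211), the timer at (330,256), the card on its rest at (237,240), the beaker at (207,195) and the tape at (272,195). The side view agrees. Next I'll enlarge both views.

```bash
python3 - <<'E'
from h import *
a=cv2.imread('pics/top.png')[170:290,190:460]; a=cv2.resize(a,None,fx=2.95,fy=2.95,interpolation=cv2.INTER_CUBIC)
cv2.imwrite('pics/tc.png',a)
b=cv2.imread('pics/side.png')[105:340,290:440]; b=cv2.resize(b,None,fx=2.5,fy=2.5,interpolation=cv2.INTER_CUBIC)
cv2.imwrite('pics/sc.png',b)
E
```

```text
(no output)
```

View pics/tc.png

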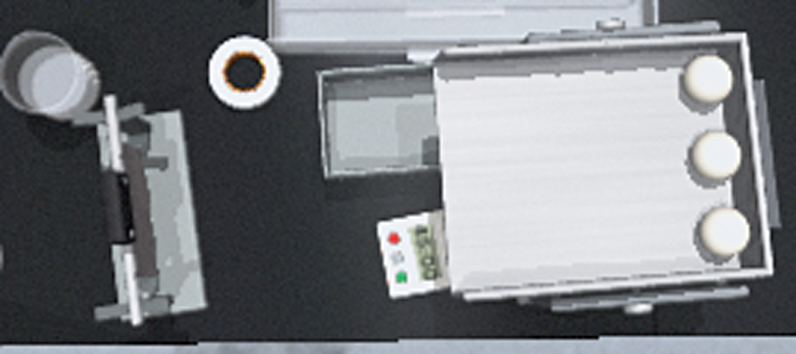

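View pics/sc.png

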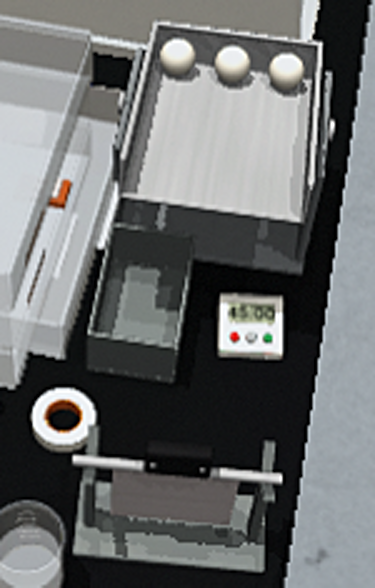

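```bash
python3 - <<'E'
from h import *
np.set_printoptions(suppress=True,precision=1)
t,s=ld('top'),ld('side')
T=lambda x,y:(190+x/2.95,170+y/2.95); S=lambda x,y:(290+x/2.5,105+y/2.5)
P={'bar far':((110,98),(75,459)),'bar near':((137,323),(281,479)),'lip far':((437,70),(120,197)),'lip near':((453,290),(302,219)),
'back far':((745,34),(158,24)),'back near':((771,271),(320,42)),
'b1':((708,79),(178,57)),'b2':((715,155),(232,65)),'b3':((722,232),(286,72)),'grip':((119,207),(180,461)),
'box fl top':((320,72),(88,348)),'box fr top':((327,178),(178,364))}
for k,(a,b) in P.items():
    p,e=tri(t,T(*a),s,S(*b)); print(k,p,e)
print('box z70 from top',[onz(t,*T(*q),70)[:2] for q in((320,72),(327,178),(437,68),(438,172))])
print('box z70 from side',[onz(s,*S(*q),70)[:2] for q in((88,348),(178,364),(112,228),(192,237))])
for n,q in dict(tape=(245,72),tl=(378,218),bl=(393,297)).items(): print(n,onz(t,*T(*q),18 if n=='tape' else 34))
E
```

```text
bar far [623.2 366.6 127.2] 2.3270301255664525
bar near [437.9 341.7 127.1] 1.5994966164622801
lip far [640.2  94.1 174.6] 5.8654669197933424
lip near [461.9  85.7 184.4] 3.0057410127596444
back far [ 657.2 -149.8  191.7] 5.275631321303446
back near [ 474.1 -157.7  198.3] 0.3877312751177937
b1 [ 626.2 -124.3  171. ] 1.7409225697226551
b2 [ 565.1 -126.8  170.6] 1.406548166587458
b3 [ 504.5 -128.7  172.5] 0.5178515231036722
grip [530.7 354.2 143.5] 4.269672236370223
box fl top [653.3 194.9  42.5] 5.185730926056421
box fr top [557.4 189.5  39.1] 4.398276397862801
box z70 from top [array([652. , 193.5]), array([557.9, 188. ]), array([654. ,  89.4]), array([561.7,  90.5])]
box z70 from side [array([646.8, 212.3]), array([553.6, 208.9]), array([658. ,  53.8]), array([569.9,  44.8])]
tape [660.5 266.   18. ]
tl [523.1 144.   34. ]
bl [452.6 131.5  34. ]
```

The triangulation puts the bar's middle at (530.5, 354, 125) with yaw 0.134. The hinge is at about (557, -57.5) with its frame yaw about 0.042, and the box is on the far (+x) side. I'll move the gripper above the card.

Call:
jog_arm(
  targets=[-32.2,-8.6,0,0,-32.2,-8.6,0,0,-32.2,-8.6,0,0,-32.2,-8.6,0,0,-32.2,-8.6,0,0,-32.2,-8.6,0,0,-32.2,-8.6,0,0,-32.2,-8.6,0,0,-32.2,-8.6,0,0,-32.2,-8.6,0,0,-32.2,-8.6,0,0],
  fingers=60,
)

```text
time_s: 1.02
tcp_pos: [531.9, 352.0, 256.0]
eef_rot: [-3.141, -0.0, 2.747]
ft_force: [-0.3, 0.0, -0.2]
width: 0.704
gripper_force: 0.0
```

Call:
jog_arm(
  targets=[0,0,0,-0.106,0,0,0,-0.106,0,0,0,-0.106,0,0,0,-0.106,0,0,0,-0.106,0,0,0,0,0,0,0,0],
)

```text
time_s: 1.6
tcp_pos: [530.8, 353.3, 255.9]
eef_rot: [-3.141, -0.001, -3.01]
ft_force: [0.5, 0.5, -0.1]
width: 0.702
gripper_force: 0.0
```

```bash
cat >> h.py <<'E'
from scipy.spatial.transform import Rotation as Ro
def wT(d,s):
    M=np.eye(4);M[:3,:3]=Ro.from_euler('xyz',s['eef_rot']).as_matrix();M[:3,3]=s['tcp_pos'];return M@d['tool_from_camera']
E
python3 - <<'E'
from h import *
s=status.state();d=snap('wrist','w1');np.savez('pics/w1T.npz',T=wT(d,s));print(s['time_s'],s['tcp_pos'],s['eef_rot'],s['joint_pos'],s['ft_force'])
E
```

```text
1.6 [530.80060437 353.26393005 255.94305218] [-3.14133257e+00 -5.73362533e-04 -3.00968858e+00] [ 5.84854492e-01  3.73032318e-01  1.60474964e+00  1.85696367e-05
  1.16444006e+00 -1.11785333e+00] [ 0.47349524  0.51576176 -0.129858  ]
```

View pics/w1.png

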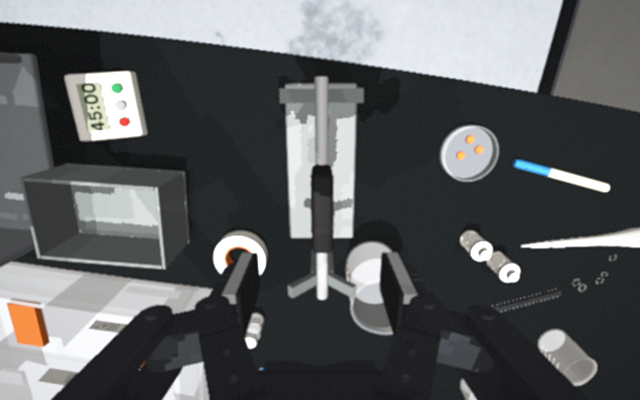

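The wrist view shows the card's bar upright at column 322, rows 78–297, with the grip at rows 165–255 and the beaker to the right at (370,290). I'll check the offset.

```bash
python3 - <<'E'
from h import *
np.set_printoptions(suppress=True,precision=1)
d=ld('w1');T=np.load('pics/w1T.npz')['T']
for q,z in(((321.5,78),127),((321.5,297),127),((323,166),166),((322,255),166),((345,290),95),((371,245),95),((396,310),95),((370,335),95)): print(q,onz(d,*q,z,T))
E
```

```text
(321.5, 78) [437.3 342.8 127. ]
(321.5, 297) [624.  368.1 127. ]
(323, 166) [494.1 351.2 166. ]
(322, 255) [560.2 359.6 166. ]
(345, 290) [635.  394.3  95. ]
(371, 245) [580.8 411.3  95. ]
(396, 310) [652.7 452.1  95. ]
(370, 335) [688.8 430.8  95. ]
```

Call:
jog_arm(
  targets=[0,1.7,25,0,0,0,30,0,0,0,25,0,0,0,14,0,0,0,10,0,0,0,0,0,0,0,0,0],
)

```text
time_s: 2.23
tcp_pos: [530.8, 355.1, 152.4]
eef_rot: [-3.141, -0.0, -3.008]
ft_force: [0.1, -0.1, 1.9]
width: 0.702
gripper_force: 0.0
```

Call:
jog_arm(
  targets=[0,0,0,0,0,0,0,0,0,0,0,0,0,0,0,0,0,0,0,0,0,0,0,0,0,0,0,0,0,0,0,0,0,0,0,0],
  fingers=0,
)

```text
time_s: 2.98
tcp_pos: [531.2, 355.2, 153.3]
eef_rot: [3.141, 0.001, -3.006]
ft_force: [-0.4, -1.4, 5.9]
width: 0.178
gripper_force: 58.7
```

Call:
jog_arm(
  targets=[0,0,-3,0,0,0,-5,0,0,0,-12,0,0,0,0,0,0,0,0,0],
)

```text
time_s: 3.4
tcp_pos: [531.3, 355.4, 173.5]
eef_rot: [3.141, 0.002, -3.006]
ft_force: [-0.8, 0.3, -1.2]
width: 0.18
gripper_force: 58.4
```

The card is held and hanging free. I'll lift it, carry it over the pan and slant it.

Call:
jog_arm(
  targets=[0,0,-25,0,0,0,-35,0,0,0,-35,0,0,0,-35,0,0,0,-35,0,0,0,-30,0,0,0,-20,0,0,0,-7,0,0,0,0,0],
)

```text
time_s: 4.15
tcp_pos: [531.2, 355.4, 395.9]
eef_rot: [3.14, 0.003, -3.006]
ft_force: [0.1, 0.1, -2.7]
width: 0.18
gripper_force: 58.6
```

Call:
jog_arm(
  targets=[2,-14,0,0,4,-27,0,0,4,-29,0,0,4,-29,0,0,4,-29,0,0,4,-29,0,0,4,-29,0,0,4,-29,0,0,4,-29,0,0,4,-28,0,0,3,-20,0,0,2.4,-10.9,0,0],
)

```text
time_s: 5.15
tcp_pos: [527.3, 46.2, 392.0]
eef_rot: [-3.141, -0.004, -3.008]
ft_force: [0.3, -0.6, -0.9]
width: 0.178
gripper_force: 58.7
```

Call:
jog_arm(
  targets=[0,0,0,-0.065,0,0,0,-0.065,0,0,0,-0.065,0,0,0,-0.065,0,0,0,0,0,0,0,0],
)

```text
time_s: 5.65
tcp_pos: [528.0, 49.1, 393.1]
eef_rot: [3.141, -0.002, -2.748]
ft_force: [-0.0, -0.3, -1.7]
width: 0.183
gripper_force: 58.8
```

```bash
python3 - <<'E'
from h import *
s=status.state();d=snap('top','t2');e=snap('side','s2');print(s['time_s'],s['tcp_pos'],s['eef_rot'],s['ft_force'])
a=cv2.resize(d['pixels'][165:290,285:460],None,fx=3,fy=3,interpolation=2);b=cv2.resize(e['pixels'][60:250,300:450],None,fx=2.6,fy=2.6,interpolation=2)
h=max(len(a),len(b));c=[cv2.copyMakeBorder(i,0,h-len(i),0,0,0) for i in(a,b)]
c=np.hstack(c)[:,:,::-1];print(c.shape,a.shape);f=800/c.shape[1];cv2.imwrite('pics/c2.png',cv2.resize(c,None,fx=min(1,f),fy=min(1,f)))
E
```

```text
5.65 [527.97021056  49.12026324 393.05613121] [ 3.14093513e+00 -1.85776824e-03 -2.74815248e+00] [-0.00621905 -0.28760163 -1.68482531]
(494, 915, 3) (375, 525, 3)
```

View pics/c2.png

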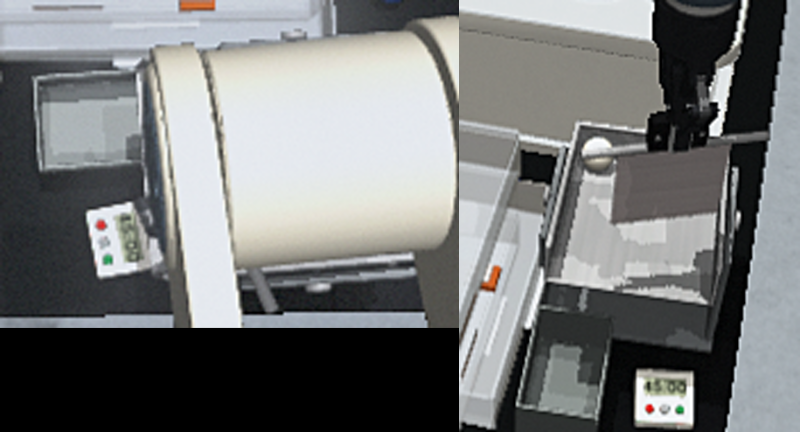

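```bash
python3 - <<'E'
from h import *
np.set_printoptions(suppress=True,precision=1)
e=ld('s2');f=2.6*800/915
S=lambda x,y:(300+(x-525*800/915)/f,60+y/f)
g=lambda P:(proj(e,np.array(P))-[300,60])*f+[459,0]
print('corner meas',onz(e,*S(612,218),260))
c=np.array([528,49.1]);u=np.array([np.cos(.394),np.sin(.394)])
for k in(58,-58): print('pred corner',np.r_[c+k*u,260],g(np.r_[c+k*u,260]))
H=np.array([557,-57.5]);fy=np.array([.999,.042]);fx=np.array([.042,-.999])
for l in(90,-90):
  for D,h in((150,0),(150,50),(-90,50)):
    d=D*np.cos(.14)-h*np.sin(.14); P=np.r_[H-d*fx+l*fy,160+D*np.sin(.14)+h*np.cos(.14)]
    print(l,D,h,P,g(P))
E
```

```text
corner meas [580.6  61.1 260. ]
pred corner [581.6  71.4 260. ] [609.3 224.8]
pred corner [474.4  26.8 260. ] [715.5 213.1]
90 150 0 [640.7  94.7 180.9] [547.6 278.7]
90 150 50 [641.   87.7 230.4] [550.1 244.4]
90 -90 50 [ 650.9 -149.7  197. ] [583.1 121.2]
-90 150 0 [460.9  87.1 180.9] [709.8 304.3]
-90 150 50 [461.1  80.1 230.4] [717.4 270.2]
-90 -90 50 [ 471.1 -157.3  197. ] [729.3 141.9]
```

```bash
python3 - <<'E'
from h import *
e=ld('s2');cv2.imwrite('pics/c3.png',cv2.resize(e['pixels'][100:220,325:435,::-1],None,fx=5,fy=5,interpolation=2))
E
```

```text
(no output)
```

View pics/c3.png

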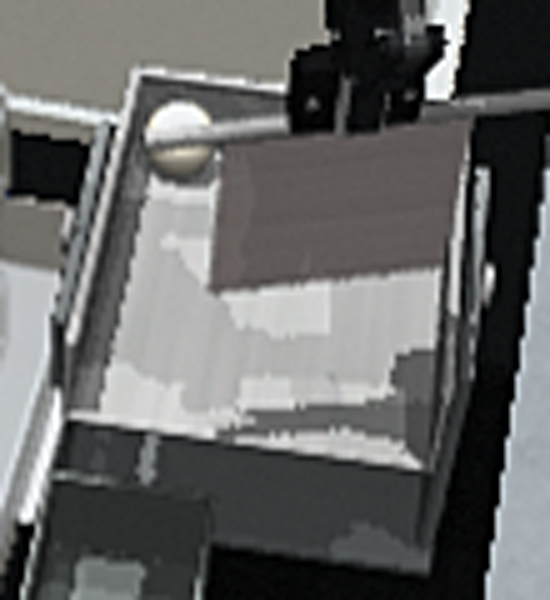

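The side crop shows the card corners at (367,158) and (413,153) and the lip corners at (339,183) and (411,194). All lie within about 1 px of the prediction. I'll lower the card into the mouth with a small shift away from the near wall.

Call:
jog_arm(
  targets=[-2.3,-1,5,0,0,0,15,0,0,0,20,0,0,0,15,0,0,0,10,0,0,0,6,0,0,0,4,0,0,0,0,0,0,0,0,0],
)

```text
time_s: 6.5
tcp_pos: [531.4, 49.1, 319.8]
eef_rot: [-3.141, 0.001, -2.747]
ft_force: [0.2, -0.5, -0.4]
width: 0.183
gripper_force: 58.9
```

Call:
jog_arm(
  targets=[0,0,2,0,0,0,2,0,0,0,2,0,0,0,2,0,0,0,2,0,0,0,2,0,0,0,2,0,0,0,2,0,0,0,2,0,0,0,0,0],
)

```text
time_s: 7.33
tcp_pos: [531.2, 49.2, 301.0]
eef_rot: [3.141, 0.0, -2.746]
ft_force: [-0.2, 2.1, 2.2]
width: 0.179
gripper_force: 59.3
```

```bash
python3 - <<'E'
from h import *
s=status.state();e=snap('side','s4');print(s['time_s'],s['tcp_pos'],s['eef_rot'],s['ft_force'])
cv2.imwrite('pics/c4.png',cv2.resize(e['pixels'][100:220,325:435,::-1],None,fx=5,fy=5,interpolation=2))
E
```

```text
7.3333 [531.17403463  49.2157486  301.00929071] [ 3.14138356e+00  3.49611610e-04 -2.74636500e+00] [-0.20171934  2.0770483   2.19494894]
```

View pics/c4.png

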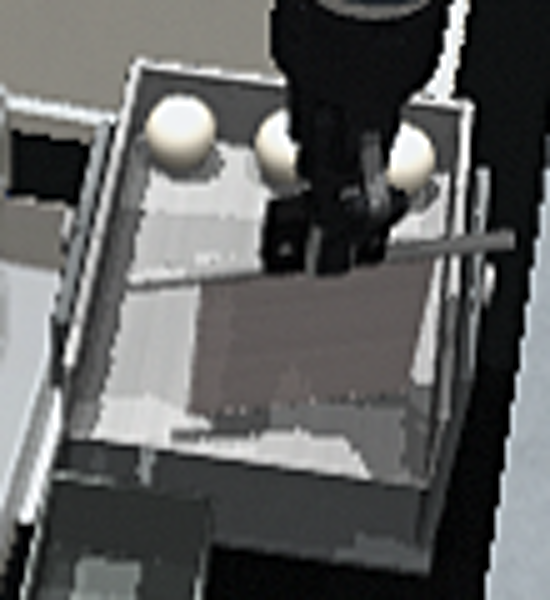

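The card sits in the mouth, with its gap end at (192,412) in the crop. The near end is close to the near wall, the pan has started to tip, and the balls are still at the back. I'll press on slowly.

Call:
jog_arm(
  targets=[0,0,1.5,0,0,0,1.5,0,0,0,1.5,0,0,0,1.5,0,0,0,1.5,0,0,0,1.5,0,0,0,1.5,0,0,0,1.5,0,0,0,1.5,0,0,0,1.5,0,0,0,1.5,0,0,0,1.5,0],
)

```text
time_s: 8.38
tcp_pos: [531.3, 48.8, 283.2]
eef_rot: [-3.141, 0.0, -2.746]
ft_force: [1.7, 0.9, 4.2]
width: 0.183
gripper_force: 59.5
```

Call:
jog_arm(
  targets=[0,0,1.5,0,0,0,1.5,0,0,0,1.5,0,0,0,1.5,0,0,0,1.5,0,0,0,1.5,0,0,0,1.5,0,0,0,1.5,0,0,0,1.5,0,0,0,1.5,0,0,0,0,0,0,0,0,0],
)

```text
time_s: 9.38
tcp_pos: [530.7, 48.9, 268.1]
eef_rot: [3.141, -0.001, -2.746]
ft_force: [-2.0, -0.7, 1.3]
width: 0.182
gripper_force: 59.9
```

```bash
python3 - <<'E'
from h import *
s=status.state();e=snap('side','s5');print(s['time_s'],s['tcp_pos'],s['eef_rot'],s['ft_force'])
cv2.imwrite('pics/c5.png',cv2.resize(e['pixels'][100:260,310:440,::-1],None,fx=3.7,fy=3.7,interpolation=2))
E
```

```text
9.3833 [530.74847511  48.94596878 268.07115059] [ 3.14141793e+00 -8.44144751e-04 -2.74638750e+00] [-2.00571694 -0.74381763  1.25917734]
```

View pics/c5.png

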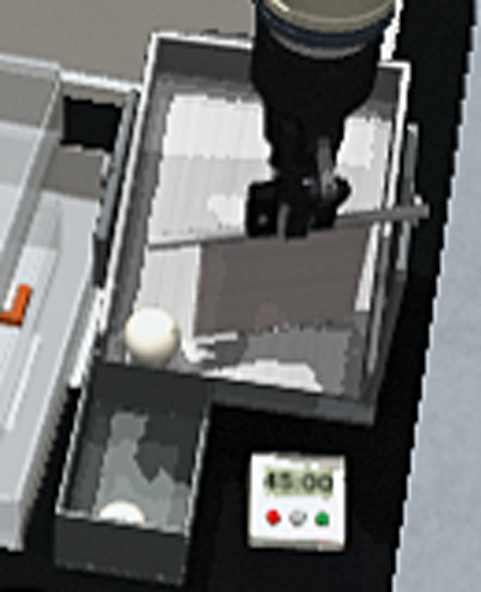

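One ball is in the box at (123,515), one is rolling out through the gap at (153,335), and the third is still behind the card. I'll press on to the stop and then wait.

Call:
jog_arm(
  targets=[0,0,1.5,0,0,0,1.5,0,0,0,1.5,0,0,0,1.5,0,0,0,1.5,0,0,0,0,0,0,0,0,0,0,0,0,0,0,0,0,0,0,0,0,0,0,0,0,0,0,0,0,0],
)

```text
time_s: 10.43
tcp_pos: [531.2, 49.1, 260.9]
eef_rot: [-3.142, 0.0, -2.746]
ft_force: [-0.4, -0.4, 2.7]
width: 0.183
gripper_force: 60.1
```

```bash
cat > m.py <<'E'
from h import *
import sys
s=status.state();print(s['time_s'],s['tcp_pos'],s['eef_rot'],s['ft_force'])
for n in('side','top'):
    e=snap(n,n+sys.argv[1]);p=e['pixels'].astype(int)
    x,y,X,Y=(315,100,440,270) if n=='side' else (285,165,460,285)
    q=p[y:Y,x:X];b=((q[...,0]-q[...,2]>8)&(q.min(2)>100)).astype(np.uint8)
    k,_,st,c=cv2.connectedComponentsWithStats(b)
    print(n,[(np.round(c[i]+[x,y]),st[i,4]) for i in range(1,k) if st[i,4]>15])
E
python3 m.py 6
```

```text
10.4333 [531.15504044  49.06270635 260.87325153] [-3.14156717e+00  3.05990133e-04 -2.74642530e+00] [-0.35021805 -0.39553134  2.72687117]
side [(array([341., 108.]), np.int32(764)), (array([395., 106.]), np.int32(51)), (array([335., 125.]), np.int32(33)), (array([341., 219.]), np.int32(80)), (array([391., 229.]), np.int32(114)), (array([337., 234.]), np.int32(75)), (array([355., 239.]), np.int32(17)), (array([390., 246.]), np.int32(47))]
top [(array([428., 215.]), np.int32(241)), (array([380., 229.]), np.int32(1995)), (array([318., 205.]), np.int32(46)), (array([331., 203.]), np.int32(22)), (array([309., 221.]), np.int32(56)), (array([334., 256.]), np.int32(84)), (array([349., 275.]), np.int32(19))]
```

Call:
jog_arm(
  targets=[0,0,1.5,0,0,0,1,0,0,0,0,0,0,0,0,0,0,0,0,0,0,0,0,0,0,0,0,0,0,0,0,0],
)

```text
time_s: 11.2
tcp_pos: [531.2, 49.0, 258.3]
eef_rot: [-3.142, 0.0, -2.746]
ft_force: [0.7, -0.3, 4.2]
width: 0.178
gripper_force: 60.5
```

```bash
python3 m.py 7; python3 - <<'E'
from h import *
d,e=ld('top7'),ld('side7')
a=cv2.resize(e['pixels'][100:260,310:440],None,fx=3.6,fy=3.6,interpolation=2);b=cv2.resize(d['pixels'][185:275,290:350],None,fx=5,fy=5,interpolation=2)
b=cv2.copyMakeBorder(b,0,len(a)-len(b),0,0,0);cv2.imwrite('pics/c7.png',np.hstack([a,b])[:,:,::-1])
E
```

```text
11.2 [531.16407544  49.04105229 258.34519933] [-3.14156452e+00  2.49152926e-04 -2.74644158e+00] [ 0.71908115 -0.26662936  4.21211259]
side [(array([340., 108.]), np.int32(750)), (array([395., 106.]), np.int32(56)), (array([335., 125.]), np.int32(32)), (array([341., 218.]), np.int32(83)), (array([391., 229.]), np.int32(112)), (array([337., 234.]), np.int32(74)), (array([355., 239.]), np.int32(17)), (array([390., 246.]), np.int32(45))]
top [(array([427., 215.]), np.int32(243)), (array([381., 229.]), np.int32(1923)), (array([317., 205.]), np.int32(51)), (array([332., 203.]), np.int32(23)), (array([309., 221.]), np.int32(58)), (array([347., 265.]), np.int32(41)), (array([334., 256.]), np.int32(79))]
```

View pics/c7.png

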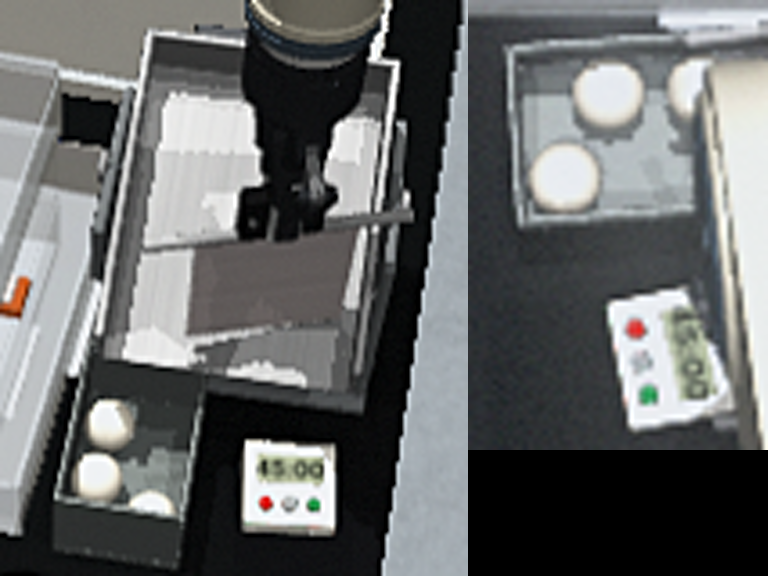

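All three balls are in the box. I'll let the pan swing back up gently, then lift clear.

Call:
jog_arm(
  targets=[0,0,-3,0,0,0,-4,0,0,0,-5,0,0,0,-5,0,0,0,-5,0,0,0,-5,0,0,0,-5,0,0,0,-5,0,0,0,-5,0,0,0,-5,0,0,0,-5,0,0,0,-5,0],
)

```text
time_s: 12.3
tcp_pos: [531.0, 48.7, 315.6]
eef_rot: [-3.141, -0.0, -2.746]
ft_force: [0.6, -0.5, -1.1]
width: 0.182
gripper_force: 59.6
```

Call:
jog_arm(
  targets=[0,0,-5,0,0,0,-10,0,0,0,-15,0,0,0,-20,0,0,0,-20,0,0,0,-10,0,0,0,-3,0,0,0,0,0],
)

```text
time_s: 12.97
tcp_pos: [531.3, 49.1, 398.8]
eef_rot: [-3.141, 0.001, -2.746]
ft_force: [-0.0, 0.8, -1.0]
width: 0.183
gripper_force: 59.6
```

Call:
jog_arm(
  targets=[0,0,0,0.065,0,0,0,0.065,0,0,0,0.065,0,0,0,0.065,0,0,0,0],
)

```text
time_s: 13.38
tcp_pos: [530.5, 49.0, 396.7]
eef_rot: [3.141, -0.002, -3.009]
ft_force: [0.8, -0.8, -1.2]
width: 0.177
gripper_force: 59.6
```

Call:
jog_arm(
  targets=[-2,14,0,0,-4,27,0,0,-4,29,0,0,-4,29,0,0,-4,29,0,0,-4,29,0,0,-4,29,0,0,-4,29,0,0,-4,29,0,0,-4,28,0,0,-2.5,20,0,0,0,11,0,0],
)

```text
time_s: 14.38
tcp_pos: [529.8, 356.9, 396.7]
eef_rot: [-3.141, -0.002, -3.003]
ft_force: [-0.6, 0.4, -1.4]
width: 0.178
gripper_force: 59.7
```

Call:
jog_arm(
  targets=[0,0,10,0,0,0,30,0,0,0,35,0,0,0,35,0,0,0,30,0,0,0,20,0,0,0,10,0,0,0,0,0,0,0,0,0,0,0,0,0],
)

```text
time_s: 15.22
tcp_pos: [531.2, 354.8, 229.9]
eef_rot: [3.141, 0.002, -3.006]
ft_force: [-0.0, -0.3, -1.4]
width: 0.177
gripper_force: 59.7
```

```bash
python3 m.py 8; python3 - <<'E'
from h import *
np.set_printoptions(suppress=True,precision=1)
# bright bar pixels in the side view around predicted bar
s=status.state();e=ld('side8');c=s['tcp_pos']-[0,0,28];a=s['eef_rot'][2]
u=np.array([np.cos(a),np.sin(a),0]);u*=-1
for k in(95,-95,50,-50):
    P=c+k*u;q=proj(e,P);x,y=np.round(q).astype(int)
    col=e['pixels'][y-9:y+10,x].mean(1); print(k,P,q,col.astype(int))
E
```

```text
15.2167 [531.23382207 354.82029618 229.90540222] [ 3.14066230e+00  2.18493941e-03 -3.00645226e+00] [-0.03636494 -0.29242192 -1.41098418]
side [(array([347., 108.]), np.int32(838)), (array([354., 134.]), np.int32(246)), (array([392., 146.]), np.int32(318)), (array([368., 171.]), np.int32(1342)), (array([355., 192.]), np.int32(82)), (array([341., 219.]), np.int32(80)), (array([355., 228.]), np.int32(67)), (array([398., 231.]), np.int32(68)), (array([337., 234.]), np.int32(76)), (array([399., 246.]), np.int32(16))]
top [(array([318., 205.]), np.int32(54)), (array([333., 204.]), np.int32(35)), (array([309., 221.]), np.int32(92)), (array([331., 256.]), np.int32(35))]
95 [625.3 367.9 202.1] [318.4 272.5] [236 157  36  44  39  11  17  27  28  31  20   0  24 192 247 239 237 249
 200]
-95 [437.1 342.3 202.1] [407.2 280.9] [ 16  18  16  15  13  11 118 157 166 120  46  13  14  15  18  15  17  17
  16]
50 [580.7 361.8 202.1] [339.3 274.5] [ 15  16  16  14   1  65 165 193 161 104  75  83  85  83  82  85  83  81
  84]
-50 [481.6 348.3 202.1] [386.1 278.9] [ 18  17  15  19  13   9  67 106 122 107  72  75  84  82  85  89  90  90
  92]
```

Call:
jog_arm(
  targets=[0,0.4,15,0,0,0,25,0,0,0,18,0,0,0,9,0,0,0,5,0,0,0,2,0,0,0,0,0,0,0,0,0],
)

```text
time_s: 15.98
tcp_pos: [530.9, 355.5, 155.5]
eef_rot: [3.141, 0.002, -3.006]
ft_force: [0.6, 0.2, -1.2]
width: 0.18
gripper_force: 59.7
```

Call:
jog_arm(
  targets=[0,0,1,0,0,0,1,0,0,0,0,0,0,0,0,0],
)

```text
time_s: 16.32
tcp_pos: [530.9, 355.3, 153.5]
eef_rot: [3.141, 0.002, -3.006]
ft_force: [-0.4, -1.7, 6.2]
width: 0.179
gripper_force: 60.8
```

The card is seated at the same height and force as when it was first gripped. I'll release and withdraw.

Call:
jog_arm(
  targets=[0,0,0,0,0,0,0,0,0,0,0,0,0,0,0,0,0,0,0,0,0,0,0,0,0,0,0,0,0,0,0,0],
  fingers=60,
)

```text
time_s: 16.98
tcp_pos: [530.3, 355.1, 152.2]
eef_rot: [-3.142, -0.0, -3.006]
ft_force: [-0.0, -0.8, -0.1]
width: 0.701
gripper_force: 0.0
```

Call:
jog_arm(
  targets=[0,0,-5,0,0,0,-15,0,0,0,-25,0,0,0,-30,0,0,0,-30,0,0,0,-30,0,0,0,-30,0,0,0,-20,0,0,0,-10,0,0,0,0,0],
)

```text
time_s: 17.82
tcp_pos: [531.1, 355.7, 350.1]
eef_rot: [3.14, 0.004, -3.006]
ft_force: [-0.6, 0.8, -0.1]
width: 0.702
gripper_force: 0.0
```

Call:
jog_arm(
  targets=[10,20,0,0,15,30,0,0,15,30,0,0,15,30,0,0,15,30,0,0,15,30,0,0,10,20,0,0,0,0,0,0,0,0,0,0],
)

```text
time_s: 18.57
tcp_pos: [409.3, 530.9, 345.1]
eef_rot: [-3.139, -0.002, -3.004]
ft_force: [-0.2, 0.0, -0.1]
width: 0.705
gripper_force: 0.0
```

```bash
python3 m.py 9; python3 - <<'E'
from h import *
for n in('top','side'):
    a,b=ld(n)['pixels'],ld(n+'9')['pixels']
    g=(cv2.absdiff(a,b).max(2)>45).astype(np.uint8);g=cv2.morphologyEx(g,cv2.MORPH_OPEN,np.ones((2,2)))
    k,_,st,c=cv2.connectedComponentsWithStats(g);print(n,[tuple(int(v) for v in st[i]) for i in range(1,k) if st[i,4]>12])
E
```

```text
18.5667 [409.33915503 530.88702997 345.05571844] [-3.13930410e+00 -2.03686338e-03 -3.00413534e+00] [-0.21075783  0.04013135 -0.05559616]
side [(array([362., 108.]), np.int32(1209)), (array([414., 209.]), np.int32(487)), (array([430., 226.]), np.int32(710)), (array([341., 219.]), np.int32(80)), (array([388., 228.]), np.int32(140)), (array([337., 234.]), np.int32(78)), (array([355., 239.]), np.int32(18)), (array([390., 246.]), np.int32(43)), (array([430., 266.]), np.int32(32))]
top [(array([357., 166.]), np.int32(20)), (array([318., 205.]), np.int32(47)), (array([333., 205.]), np.int32(37)), (array([308., 220.]), np.int32(54)), (array([333., 254.]), np.int32(77))]
top [(427, 190, 13, 14, 79), (421, 194, 14, 16, 93), (312, 198, 14, 11, 109), (331, 198, 8, 11, 57), (312, 209, 14, 6, 45), (331, 208, 8, 6, 27), (304, 216, 12, 13, 121), (423, 217, 14, 18, 90), (437, 217, 5, 13, 52), (426, 243, 13, 18, 89), (440, 243, 5, 13, 52), (70, 290, 28, 45, 644), (108, 294, 32, 23, 468), (0, 304, 27, 11, 115), (0, 327, 65, 73, 1553), (53, 355, 83, 45, 1884), (0, 398, 10, 2, 19)]
side [(400, 4, 240, 370, 30174), (606, 8, 25, 23, 116), (355, 121, 14, 10, 115), (377, 124, 15, 18, 204), (399, 127, 15, 18, 201), (356, 132, 15, 7, 86), (335, 212, 13, 12, 125), (627, 217, 13, 12, 62), (331, 223, 28, 21, 235), (521, 225, 9, 23, 103), (593, 269, 14, 10, 52), (528, 276, 112, 124, 9281), (454, 321, 6, 9, 32), (520, 354, 5, 8, 16), (506, 382, 34, 18, 212)]
```

Compared with the first pictures, only the balls and the arm have changed. The card is back on its rest, the pan is up, and the timer, beaker and tape have not moved.

```bash
python3 -c "
from workcell import arm
print(arm.close_job())"
```

```text
the job is handed in; nothing more can be done
None
```

The job is handed in after about 19 s of the 61 s: all three balls are in the catch box, the pan is back up, the card hangs on its rest, and the timer, beaker and tape roll have not moved.

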